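# Make room in the spice rail with its notched stop

## Robot

A 6-joint arm with a two-finger parallel gripper is mounted at the origin on a cart in front of the work surface, level with it; the furniture and walls round the work are solid. World frame = base frame: x ahead of the robot, y to its left, z up, the work surface at z = 0. Lengths are in m, angles in rad, forces in N, time in s.
With the tool pointing down it reaches from about 0.275 to 1 m from the base axis. Payload 8.4 kg.
Tool frame: the origin (TCP) lies on the centre line of the jaws, within the pads' length; the fingertips stand 17 mm ahead of it and the grasp point (between the pads) lies 2 mm behind it (bot.tcp_to_tips is the z of the fingertips in the tool frame, in m); z points along the fingers, y is the line along which they close (so a half turn about z gives the same grasp; the last joint's range is limited). The gripper opens to 85 mm and grips with 20 to 120 N. Pads are 22 mm wide; open, the fingers measure 114 mm over their backs; the gripper's body (76 mm by 85 mm) begins 54 mm behind the grasp point. The pads swing forward as they close: fully open they stand 13 mm farther back than shut.
Start: joints at [1.328, 0.353, 1.633, -0, 1.155, -0.002], TCP at [0.149, 0.607, 0.211] pointing down, gripper open.
Joint ranges: [-2.63, 2.63], [-0.92, 2.1], [0.06, 2.66], [-1.3, 4.44], [0, 2.69], [-3.02, 3.02]. Speed limits (rad/s): [2.22, 2.22, 2.79, 3.14, 3.14, 3.14].

## Interface

Orientations are given as a unit quaternion [x, y, z, w].
In Python, from workcell import bot, hand, kinematics, get_obs, vision, hand_in gives the robot as it stands. The module is installed in compiled form; this text tells all that it offers. Calls block until the motion is done:
- bot.reach(position, orientation): joint-space move of the TCP to a pose.
- bot.servo_line(position, ori=None, velocity=0.15): straight line of the TCP; ori=None keeps the orientation; velocity is the mean speed in m/s.
- bot.goto_joints(angles): joint-space move.
- hand.move_gripper(opening, strength=None): finger opening in m; strength is the grip in N (None keeps the last); returns when the fingers have stopped.
- bot.dwell(seconds).
- kinematics.solve_ik(position, orientation): joint angles nearest the present ones, or None.
- get_obs(): the state.
- vision.read_camera(name): name is "scene" or "top" or "wrist"; returns a dict with "frame" (420x560x3 uint8, red, green, blue), "intrinsics" (3x3 intrinsics, pixels), "view" (4x4, takes a point from world to camera coordinates). Camera axes: x right, y down, z forward; pixel columns grow to the right and rows downward; lengths in m; the calibration is good to about 2 mm. A picture is of the moment at which its call begins. There is no depth.
A pose or a line that the arm cannot do raises bot.IKError and nothing moves.
- hand_in(): hands the job in; it is judged then, once.
The state is a dict: "time_s": time; "joint_pos": joint angles; "joint_vel": joint speeds; "joint_efforts": joint torques, N m; "position": TCP position; "orientation": TCP orientation; "wrist_force": force on the tool from outside, world axes, zero at the start; "ft_torque": the same for the moment, N m; "gripper_width": finger opening in m; "grip_force": force on a finger pad.
Only numpy, scipy, OpenCV 4.12 (cv2) and the standard library are available. Lean on these libraries where they do the work, as an engineer would, in place of code of your own. Each camera call takes 0.05 s, during which the arm holds its last target. There are 200 camera calls.

## Task

Put the loose spice jar, the one standing among the few things just left of the rail (not the jars in the far back corner), into the spice rail with the other two: tip the stop's catch back out of its notch and slide the stop outward to make room, stand the loose jar upright in the row beside the others, then bring the stop back to the closest notch that the three jars allow and let its catch drop fully in. Leave everything else on the worktop where it is, and don't knock any jar over.

Things in the scene. Friction and masses are not known exactly. Their poses are not given: they have to be found in the camera images.
- rack: Spice rail, wood and steel, 335 mm long, fixed. Frame: origin on the worktop on the jar centre line; x points back (away from the robot), y along the row to the end cheek (left), z up. No floor, no front lip: jars stand on the worktop before a low fence (front face x = 27 mm, 30 mm high); behind it a steel comb (top 28.5 mm high) and the stop's rod (axis along y, x = 72 mm, 32 mm high).
- cheek_face (a point): Point on the fixed end cheek, an upright steel plate (44 mm wide, 70 mm high) across the +y end of the row; it lies in the face that touches the first jar, on the jar line, 40 mm high. Axes as the rack's. Where the cheek sits along the rail varies.
- stop_face (a point): Point on the jar-side face of the sliding stop's paddle, an upright plate (44 mm wide, 5 mm thick, 5 to 67 mm high) across the -y end of the row; on the jar line, 40 mm high. Axes as the rack's. The room for jars is the distance along rack y from here to cheek_face: three jars need 134 mm. An arm 49 mm high joins paddle and rod.
- stop (a joint): Travel of the stop along the rod in m, -0.001 to 0.100; grows as the stop moves away from the cheek (rack -y) and opens the row. Notches lie every 14 mm at 0, 0.014, ... 0.098, with 1.5 mm play either way. Sliding friction about 1 N; with its tooth in a notch the stop is locked.
- catch (a joint): Tilt of the stop's catch in rad: 0 = upright, tooth fully down in a notch; grows to 0.7 as the scoop is pushed back (rack +x), which lifts the tooth. Above 0.30 the tooth is clear and the stop slides; a spring (0.1 N m upright, 0.25 N m at 0.6) returns it when let go. Rounded ridges guide the tooth in within about 4 mm; a tooth left on a ridge reads about 0.25.
- scoop (a point): Catch's thumb scoop: dark upright channel open above and to the robot, 44 mm clear between side walls (50 to 106 mm high), 26 mm deep. Point: front of its back wall, mid-width, 45 mm above the rod axis (77 mm high upright), 50 mm to rack -y of the stop's face; tips with the catch. Closed fingers put down in the channel can push it back, then drag the stop either way by the side walls.
- jar_1_mid (a point): Spice jar (glass, red cap) that stands in the rail, nearest the cheek at the start. Upright round jar 45 mm across, 106 mm high, about 0.11 kg; the cap is the top 21 mm. The point is its centre, 53 mm up; its z axis runs to the cap.
- jar_2_mid (a point): Spice jar (glass, red cap) that stands in the rail, second in the row at the start. Upright round jar 45 mm across, 106 mm high, about 0.11 kg; the cap is the top 21 mm. The point is its centre, 53 mm up; its z axis runs to the cap.
- jar_3_mid (a point): Spice jar (glass, red cap), the loose one: it stands on the worktop to the left of the rail among salt shaker, timer and salt cellar at the start. Upright round jar 45 mm across, 106 mm high, about 0.11 kg; the cap is the top 21 mm. The point is its centre, 53 mm up; its z axis runs to the cap.
- salt_shaker: Glass salt shaker with a grey top, 44 mm across, 90 mm high; a bystander, to be left where it is. Origin at the centre of its underside.
- timer: Round kitchen timer, 63 mm across, 48 mm high; a bystander, to be left where it is. Origin at the centre of its underside.
- salt_cellar: Round wooden salt cellar with a lid, 72 mm across, 64 mm high; a bystander, to be left where it is. Origin at the centre of its underside.
- pepper_green: Green bell pepper, 108 x 70 x 63 mm, in front of the rail; a bystander, to be left where it is. Origin at the centre of its underside.
- pepper_yellow: Yellow bell pepper, 95 x 104 x 74 mm, behind the rail, near the front edge (world x = 0.6 m) of a wall cabinet whose underside is 0.51 m above the worktop; a bystander, to be left where it is. Origin at the centre of its underside.
- teaspoon: Steel teaspoon lying flat in front of the rail, 132 mm long, 26 mm wide, 9 mm high; a bystander, to be left where it is. Origin at the centre of its underside.
There are look-alikes about, which are no part of the job. What is shaped like the part that bears jar_1_mid but orange, purple or turquoise is not meant.

How it is judged:
On the way, in this order (a step that is already met when the one before it is completed fails the run):
1. the stop has been moved outward until the rail has room for three jars (over 135 mm) (y of cheek_face in the frame of stop_face above 0.135 m), for 0.2 s.
2. the loose jar stands upright on the worktop in the row, between stop and cheek (x of jar_3_mid in the frame of rack between -0.012 and 0.01 m and y of jar_3_mid in the frame of cheek_face below -0.015 m and y of jar_3_mid in the frame of stop_face above 0.015 m and height (world z) of jar_3_mid between 0.048 and 0.058 m and angle between jar_3_mid's own z axis and vertical below 0.12 rad), for 0.2 s.
At the end, for the whole second after the job is handed in: All three jars stand upright (within 7 degrees), still, on the worktop in the row between cheek and stop, centres at most 10 mm behind or 12 mm before the jar line; at most 152.5 mm lies between the stop's face and the cheek; the catch is fully down in a notch (under 0.08 rad) (all of step 2 and x of jar_1_mid in the frame of rack between -0.012 and 0.01 m and y of each of jar_1_mid, jar_2_mid in the frame of cheek_face below -0.015 m and y of each of jar_1_mid, jar_2_mid in the frame of stop_face above 0.015 m and height (world z) of jar_1_mid between 0.048 and 0.058 m and angle between each of jar_1_mid, jar_2_mid's own z axis and vertical below 0.12 rad and linear speed of each of jar_1, jar_2, jar_3 below 0.02 m/s and x of jar_2_mid in the frame of rack between -0.012 and 0.01 m and height (world z) of jar_2_mid between 0.048 and 0.058 m and y of cheek_face in the frame of stop_face below 0.1525 m and value of joint catch below 0.08 rad and velocity of joint stop between -0.01 and 0.01 m/s); the robot touches nothing.
It fails at once if a jar is knocked over (tilted more than 35 degrees) (angle between any of jar_1_mid, jar_2_mid, jar_3_mid's own z axis and vertical above 0.6 rad).
It fails at once if a bystander is moved more than 25 mm (distance of any of salt_shaker, timer, salt_cellar, pepper_green, pepper_yellow, teaspoon from where it was at the start of the episode above 0.025 m).
It also fails if it takes over 72 s, if anything falls off the work surface, if the arm or the gripper's body presses on something with over 40 N, if the wrist force passes 120 N, or if a joint passes its speed limit or range.

## Working session

There is one attempt and no reset: what is moved stays moved. The work goes in short steps, each a Python script; the robot and the scene stay as the last script left them, time stands still between calls to the robot, and variables do not carry over. Pictures are saved under pics/ and viewed, at most 10 in all, crops included, and the job is handed in when it is done.

```bash
mkdir -p pics
cat > h.py <<'E'
import numpy as np, cv2
from workcell import bot, hand, kinematics, get_obs, vision, hand_in
def cam(n,save=None):
    d=vision.read_camera(n)
    if save: cv2.imwrite('pics/'+save,d['frame'][:,:,::-1])
    return d
def ray(d,u,v):
    V=np.array(d['view']);R=V[:3,:3];t=V[:3,3]
    c=-R.T@t; r=R.T@np.linalg.inv(d['intrinsics'])@[u,v,1]
    return c,r
def onz(d,u,v,z):
    c,r=ray(d,u,v); return c+r*(z-c[2])/r[2]
def proj(d,p):
    V=np.array(d['view']);q=np.array(d['intrinsics'])@(V[:3,:3]@p+V[:3,3]);return q[:2]/q[2]
E
python3 - <<'E'
from h import *
import pickle
o={}
for n in ['scene','top','wrist']:
    o[n]=cam(n,n+'0.png'); V=np.array(o[n]['view']); print(n,(-V[:3,:3].T@V[:3,3]).round(3),V[2,:3].round(2),o[n]['intrinsics'][0][0])
pickle.dump(o,open('o0.pkl','wb'))
s=get_obs(); print({k:s[k] for k in ['time_s','position','orientation','gripper_width']},bot.tcp_to_tips)
E
```

```text
scene [0.114 0.77  0.923] [ 0.38 -0.53 -0.75] 416.81999230814955
top [0.398 0.179 1.009] [ 0.16  0.01 -0.99] 432.9229054004176
wrist [0.084 0.623 0.373] [ 0.26 -0.07 -0.96] 290.30695620756177
{'time_s': 0.15, 'position': array([0.148924  , 0.60660324, 0.21041513]), 'orientation': array([ 1.20102729e-01,  9.92761321e-01, -5.37703990e-04, -7.66790887e-05]), 'gripper_width': 0.08530265633007551} 0.017
```

View pics/scene0.png

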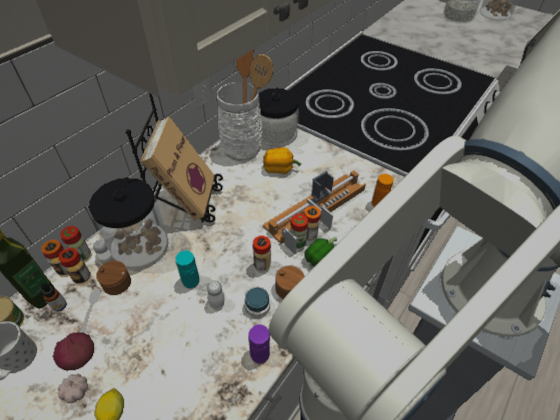

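View pics/top0.png

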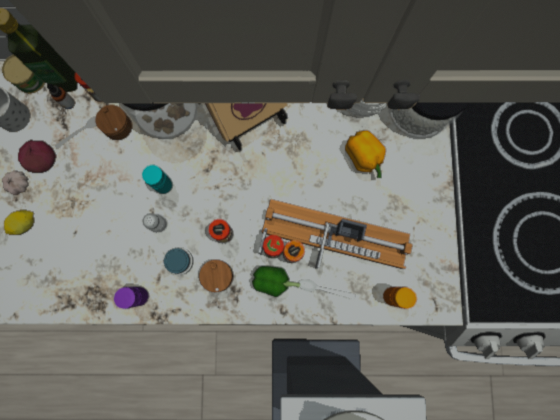

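The top view shows the loose jar at about (219,231) and the rail jars at about (273,245) and (294,252). The paddle is near (323,243) and the scoop near (350,231). The rail is yawed.

Run:
```python
import pickle
from h import *
o=pickle.load(open('o0.pkl','rb'))
a=cv2.resize(o['top']['frame'][180:320,195:420],None,fx=3.5,fy=3.5,interpolation=cv2.INTER_CUBIC)
cv2.imwrite('pics/topcrop.png',a[:,:,::-1])
d=o['top']
hsv=cv2.cvtColor(d['frame'],cv2.COLOR_RGB2HSV)
m=((hsv[:,:,0]<8)|(hsv[:,:,0]>174))&(hsv[:,:,1]>170)&(hsv[:,:,2]>90)
n,l,st,c=cv2.connectedComponentsWithStats(m.astype(np.uint8))
for i in range(1,n):
    if st[i,4]>30: print('red',st[i],c[i].round(1),onz(d,*c[i],.106).round(4))
# wood
m=(hsv[:,:,0]>8)&(hsv[:,:,0]<18)&(hsv[:,:,1]>130)&(hsv[:,:,2]>110)
n,l,st,c=cv2.connectedComponentsWithStats(m.astype(np.uint8))
for i in range(1,n):
    if st[i,4]>150: 
        ys,xs=np.where(l==i); r=cv2.minAreaRect(np.stack([xs,ys],1).astype(np.float32)); print('wood',st[i],c[i].round(1),[onz(d,*q,.02).round(3) for q in cv2.boxPoints(r)])
```

```text
red [75 74 10 10 45] [79.  79.3] [0.8441 0.6085 0.106 ]
red [209 220  21  20 226] [218.9 229.6] [0.5079 0.2899 0.106 ]
red [263 235  21  21 248] [273.2 245.2] [0.4751 0.1758 0.106 ]
wood [266 200  76  24 791] [300.4 212.9] [array([0.549, 0.194, 0.02 ]), array([0.589, 0.184, 0.02 ]), array([0.547, 0.019, 0.02 ]), array([0.508, 0.029, 0.02 ])]
wood [ 264  218   56   43 1018] [291.3 234.8] [array([0.468, 0.212, 0.02 ]), array([0.551, 0.191, 0.02 ]), array([0.518, 0.064, 0.02 ]), array([0.436, 0.086, 0.02 ])]
wood [365 224  47  29 523] [388.3 235.5] [array([ 0.51, -0.03,  0.02]), array([ 0.546, -0.047,  0.02 ]), array([ 0.5 , -0.15,  0.02]), array([ 0.465, -0.133,  0.02 ])]
wood [325 235  80  33 700] [375.1 251.7] [array([0.477, 0.058, 0.02 ]), array([0.513, 0.049, 0.02 ]), array([ 0.468, -0.131,  0.02 ]), array([ 0.432, -0.12 ,  0.02 ])]
wood [200 260  31  31 686] [215.  275.8] [array([0.448, 0.342, 0.02 ]), array([0.449, 0.274, 0.02 ]), array([0.381, 0.273, 0.02 ]), array([0.381, 0.34 , 0.02 ])]
```

View pics/topcrop.png

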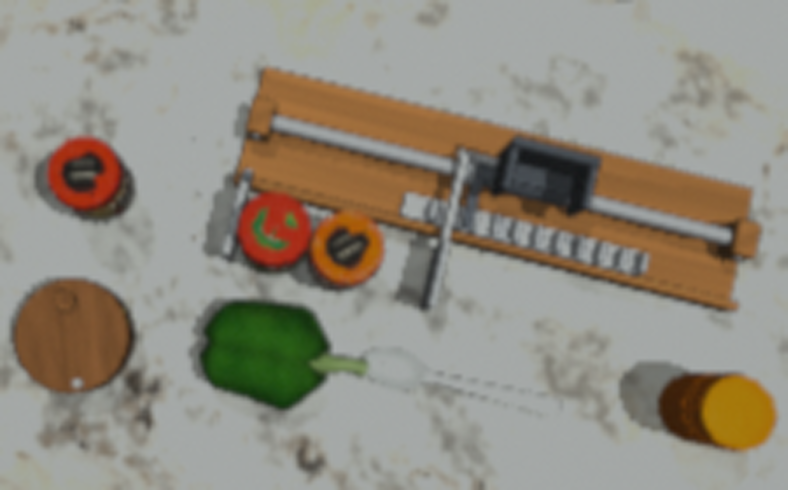

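The crop shows the cheek's top edge from (245,178) to (230,258), and the paddle from (440,240) to (428,305). The rod runs from (275,123) to (735,237), and the scoop spans (497..600, 137..212). The cap centres are (275,231), (347,248) and (86,175).

Run:
```python
import pickle
from h import *
o=pickle.load(open('o0.pkl','rb')); d=o['top']
f=lambda u,v,z: onz(d,195+(u+.5)/3.5-.5,180+(v+.5)/3.5-.5,z)[:2]
rod=[f(275,123,.032),f(735,237,.032)]; y=rod[0]-rod[1]; yaw=np.arctan2(-y[0],y[1]); y/=np.linalg.norm(y)
fr=[f(252,172,.03),f(735,305,.03)];print('front edge',fr,np.arctan2(-(fr[0]-fr[1])[0],(fr[0]-fr[1])[1]))
x=np.array([y[1],-y[0]]); print('yaw',yaw,'x',x,'y',y)
R=lambda p:np.array([(p-rod[0])@x+.072,(p-rod[0])@y]).round(4)
for n,p in dict(rodend=f(735,237,.032),fr0=fr[0],fr1=fr[1],ck_a=f(247,180,.07),ck_b=f(230,258,.07),j1=f(275,231,.106),j2=f(347,248,.106),j3=f(86,175,.106),pad_a=f(438,240,.067),pad_b=f(427,305,.067),s1=f(513,137,.106),s2=f(600,155,.106),s3=f(585,212,.106),s4=f(497,190,.106),pep1=f(200,350,.03),pep2=f(330,350,.03),pept=f(225,305,.04),spoon=f(390,345,.005),cell=f(72,335,.064)).items(): print(n,p.round(4),R(p))
```

```text
front edge [array([0.51901172, 0.19054016]), array([ 0.43367307, -0.11914809])] -0.26888964378572977
yaw -0.24450340273587445 x [ 0.97025766 -0.24207453] y [0.24207453 0.97025766]
rodend [ 0.4771 -0.1206] [ 0.072  -0.3053]
fr0 [0.519  0.1905] [0.0374 0.0067]
fr1 [ 0.4337 -0.1191] [ 0.0295 -0.3144]
ck_a [0.5091 0.1932] [0.0271 0.0069]
ck_b [0.4605 0.2035] [-0.0225  0.0052]
j1 [0.4742 0.1758] [-0.0025 -0.0183]
j2 [0.4642 0.133 ] [-0.0019 -0.0624]
j3 [0.5077 0.2893] [0.0025 0.0998]
pad_a [0.4721 0.0744] [ 0.0199 -0.1172]
pad_b [0.432  0.0819] [-0.0208 -0.1197]
s1 [0.5311 0.0327] [ 0.0873 -0.1435]
s2 [ 0.5202 -0.0192] [ 0.0893 -0.1965]
s3 [ 0.4859 -0.0092] [ 0.0536 -0.195 ]
s4 [0.499 0.043] [ 0.0537 -0.1412]
pep1 [0.4045 0.2234] [-0.0817  0.0109]
pep2 [0.4046 0.1404] [-0.0615 -0.0696]
pept [0.4327 0.2073] [-0.0505  0.0021]
spoon [0.4081 0.1001] [-0.0483 -0.1079]
cell [0.4132 0.3011] [-0.092   0.0884]
```

```bash
cat >> h.py <<'E'
YAW=-0.2435
rx=np.array([np.cos(YAW),np.sin(YAW)]); ry=np.array([-np.sin(YAW),np.cos(YAW)]); rod0=np.array([.5509,.1756])
def W(X,Y,z): return np.r_[rod0+(X-.072)*rx+Y*ry,z]
def RK(p): q=np.asarray(p)[:2]-rod0; return np.array([q@rx+.072,q@ry])
from scipy.spatial.transform import Rotation as Ro
def down(a):  # tool z down, tool y at rack y rotated by a
    th=YAW+a
    yy=np.array([-np.sin(th),np.cos(th),0]); zz=np.array([0,0,-1.]); xx=np.cross(yy,zz)
    return Ro.from_matrix(np.stack([xx,yy,zz],1)).as_quat()
def F():
    f=np.array(get_obs()['wrist_force']); return np.array([f[:2]@rx,f[:2]@ry,f[2]]).round(2)
def T(): return round(get_obs()['time_s'],2)
E
python3 - <<'E'
from h import *
hand.move_gripper(0.0)
bot.reach(W(.056,-.169,.17),down(0)); print(T(),F(),get_obs()['gripper_width'])
bot.servo_line(W(.056,-.169,.079),velocity=.1); print(F())
for X in np.arange(.060,.0961,.004):
    bot.servo_line(W(X,-.169,.079),velocity=.05); f=F(); print(round(X,3),f,RK(get_obs()['position']).round(4))
    if f[0]<-14: break
print(T()); cam('top','top1.png')
a=cv2.imread('pics/top1.png')[180:320,195:420]; cv2.imwrite('pics/top1c.png',cv2.resize(a,None,fx=3.5,fy=3.5,interpolation=cv2.INTER_CUBIC))
E
```

```text
3.36 [0.2  0.28 0.1 ] -5.8847685804706624e-05
[0.57 0.61 0.48]
0.06 [ 0.08  0.77 -0.46] [ 0.0607 -0.1689]
0.064 [0.26 0.53 0.09] [ 0.0644 -0.169 ]
0.068 [0.14 0.88 0.64] [ 0.0683 -0.169 ]
0.072 [-0.49  0.3  -0.54] [ 0.0723 -0.169 ]
0.076 [-1.05  0.13  0.07] [ 0.0759 -0.1691]
0.08 [-1.02 -0.2   0.17] [ 0.08   -0.1691]
0.084 [-2.18  0.29  1.18] [ 0.0842 -0.169 ]
0.088 [-0.8   0.14 -0.11] [ 0.0884 -0.169 ]
0.092 [-0.93  0.17  2.48] [ 0.0925 -0.169 ]
0.096 [-1.61 -0.01  2.08] [ 0.0963 -0.169 ]
6.92
```

View pics/top1c.png

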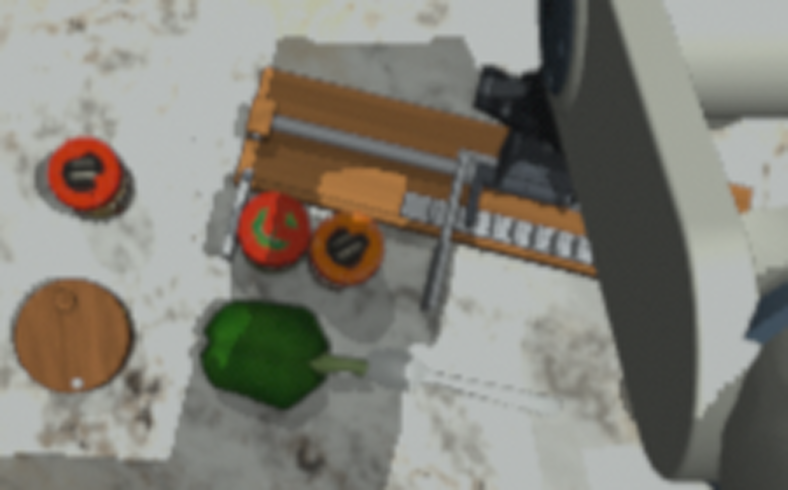

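Run:
```python
from h import *
d=cam('scene','scene1.png'); a=d['frame'][150:250,240:390]
cv2.imwrite('pics/scene1c.png',cv2.resize(a,None,fx=5,fy=5,interpolation=cv2.INTER_CUBIC)[:,:,::-1]); print(F())
```

```text
[-0.23 -1.39  2.46]
```

View pics/scene1c.png

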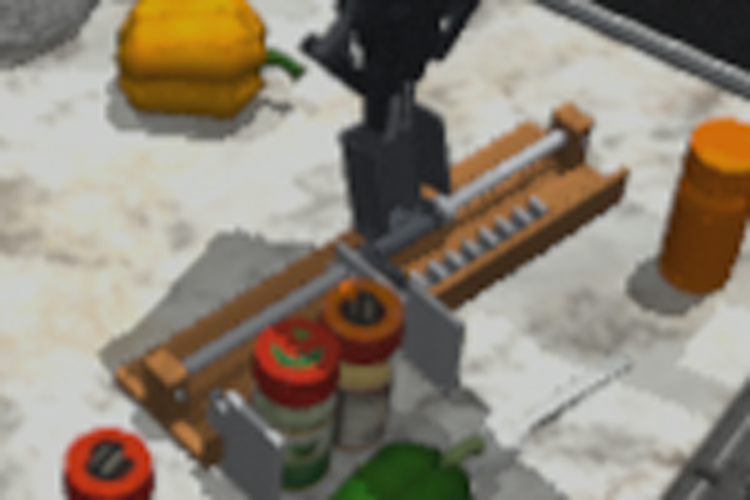

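The scoop looks tipped back, with the fingers standing in the channel. I'll drag outward in steps and watch the force.

Run:
```python
from h import *
for Y in [-.175,-.180,-.185,-.190,-.197,-.204,-.211,-.2185]:
    bot.servo_line(W(.096,Y,.079),velocity=.05); f=F(); print(Y,f,RK(get_obs()['position']).round(4))
    if abs(f[1])>14: break
print(T()); d=cam('top'); a=d['frame'][180:320,195:420]
cv2.imwrite('pics/top2c.png',cv2.resize(a,None,fx=3.5,fy=3.5,interpolation=cv2.INTER_CUBIC)[:,:,::-1])
```

```text
-0.175 [-0.91 -0.44  2.31] [ 0.0961 -0.1754]
-0.18 [-0.68 -1.29  2.35] [ 0.0961 -0.1804]
-0.185 [-1.   -1.62  2.53] [ 0.0961 -0.1853]
-0.19 [-1.43  0.03  3.23] [ 0.0961 -0.1903]
-0.197 [-1.44 -0.39  2.45] [ 0.096  -0.1974]
-0.204 [-0.94 -0.9   2.36] [ 0.096  -0.2044]
-0.211 [-0.53 -1.32  2.39] [ 0.096  -0.2114]
-0.2185 [-1.37 -1.21  1.94] [ 0.096  -0.2189]
9.21
```

View pics/top2c.png

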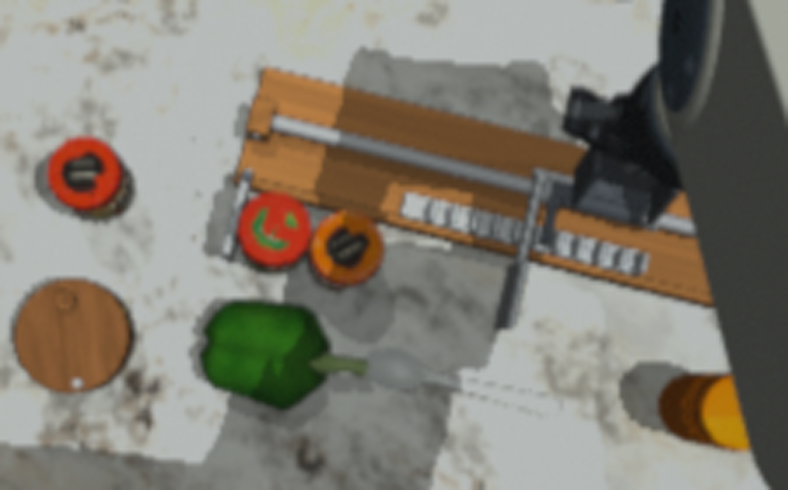

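The stop slid. The paddle's foot went from (428,305) to (505,327), about 49 mm, which gives roughly 168 mm of room. Next I release the catch and pick up the loose jar.

Run:
```python
from h import *
bot.servo_line(W(.055,-.2189,.079),velocity=.1)
bot.servo_line(W(.055,-.2189,.2),velocity=.2)
print(T())
hand.move_gripper(.08,40)
bot.reach([.508,.2895,.20],down(0)); print(T())
bot.servo_line([.508,.2895,.066],velocity=.12)
hand.move_gripper(.03,40); s=get_obs(); print(T(),s['gripper_width'],s['grip_force'],F())
bot.servo_line([.508,.2895,.215],velocity=.15); s=get_obs(); print(T(),s['gripper_width'],F())
for a in (np.pi/2,-np.pi/2):
    q=kinematics.solve_ik(W(-.002,-.110,.215),down(a)); print(a,q)
d=cam('top'); a=d['frame'][150:330,180:420]
cv2.imwrite('pics/top3c.png',cv2.resize(a,None,fx=3.2,fy=3.2,interpolation=cv2.INTER_CUBIC)[:,:,::-1])
```

```text
10.57
12.54
14.23 0.04311915948289324 40.151249170303345 [-0.57 -0.28  5.25]
15.38 0.043019945984372115 [-0.91 -0.36 -1.53]
1.5707963267948966 [ 1.85998438e-01  8.90520703e-02  1.96588753e+00 -4.44089210e-16
  1.08665306e+00 -2.71209422e+00]
-1.5707963267948966 [ 1.85998438e-01  8.90520703e-02  1.96588753e+00 -4.44089210e-16
  1.08665306e+00  4.29498438e-01]
```

View pics/top3c.png

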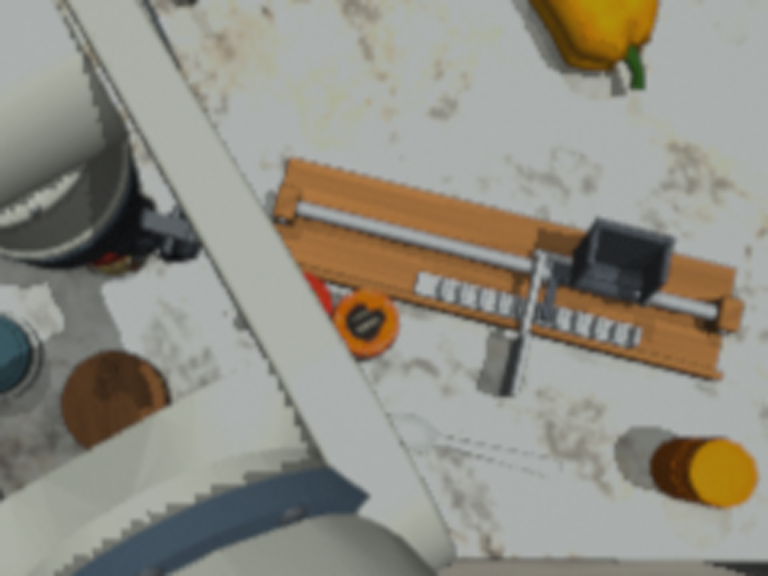

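Jar held. The stop is out, its catch is upright and it stays put. Placing the jar.

Run:
```python
from h import *
o=__import__('pickle').load(open('o0.pkl','rb')); d=o['top']
f=lambda u,v,z: RK(onz(d,180+(u+.5)/3.2-.5,150+(v+.5)/3.2-.5,z)[:2]).round(4)
print('pad',f(520,338,.067),f(509,393,.067),'scoop',f(597,220,.106),f(675,238,.106),f(660,298,.106),f(578,278,.106),'j2',f(365,324,.106))
q=down(-np.pi/2)
bot.reach(W(-.001,-.113,.22),q); print(T())
bot.servo_line(W(-.001,-.113,.09),velocity=.12); print(F())
bot.servo_line(W(-.001,-.113,.0665),velocity=.04); print(F())
hand.move_gripper(.062); print(F())
bot.servo_line(W(-.001,-.113,.2),velocity=.12); print(T())
hand.move_gripper(0.0)
bot.reach(W(.055,-.217,.2),down(0)); print(T())
d=cam('top'); a=d['frame'][180:320,195:420]
cv2.imwrite('pics/top4c.png',cv2.resize(a,None,fx=3.5,fy=3.5,interpolation=cv2.INTER_CUBIC)[:,:,::-1])
```

```text
pad [ 0.0167 -0.1676] [-0.0211 -0.1685] scoop [ 0.1008 -0.1943] [ 0.1015 -0.2464] [ 0.0604 -0.2449] [ 0.0602 -0.1903] j2 [-0.0027 -0.0623]
16.56
[-0.53 -0.51 -1.64]
[-2.19 -0.89  8.48]
[ 0.34 -0.03 -0.24]
20.12
22.32
```

View pics/top4c.png

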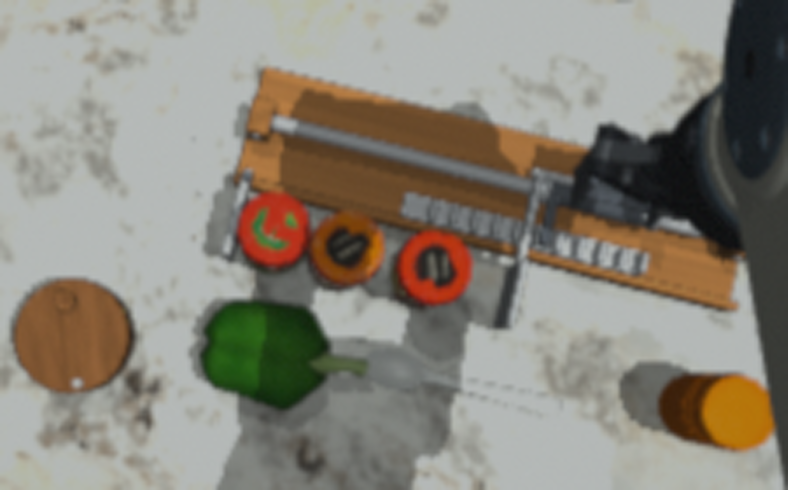

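The jar stands in the row at (435,267), about 5 mm from its neighbour. Now I bring the stop back until the jars are compact.

Run:
```python
from h import *
bot.servo_line(W(.055,-.2165,.079),velocity=.15)
bot.servo_line(W(.097,-.2165,.079),velocity=.06); print(F())
bot.servo_line(W(.097,-.188,.079),velocity=.05); print(F())
Y=-.188
while Y<-.150:
    Y+=.001; bot.servo_line(W(.097,Y,.079),velocity=.03); f=F(); print(round(Y,4),f)
    if abs(f[1])>5: break
print(T(),RK(get_obs()['position'])); d=cam('top'); a=d['frame'][180:320,195:420]
cv2.imwrite('pics/top5c.png',cv2.resize(a,None,fx=3.5,fy=3.5,interpolation=cv2.INTER_CUBIC)[:,:,::-1])
```

```text
[-0.25 -0.94  3.71]
[0.01 0.33 5.24]
-0.187 [0.57 0.64 5.39]
-0.186 [ 0.06 -0.25  4.6 ]
-0.185 [ 0.66 -0.91  4.69]
-0.184 [-0.27 -1.72  5.37]
-0.183 [ 0.91 -0.63  4.81]
-0.182 [ 0.78 -0.93  5.66]
-0.181 [-0.32 -1.6   5.53]
-0.18 [ 0.48 -0.87  5.46]
-0.179 [-0.12 -1.32  4.6 ]
-0.178 [ 0.14 -2.12  5.26]
-0.177 [-0.14 -0.45  4.87]
-0.176 [ 0.65 -1.34  4.65]
-0.175 [-0.04 -0.48  5.91]
-0.174 [ 1.08 -1.41  6.35]
-0.173 [ 0.71 -2.63  5.57]
-0.172 [ 0.84 -3.35  6.13]
-0.171 [ 0.49 -1.4   5.38]
-0.17 [ 1.37 -3.5   5.72]
-0.169 [-0.36 -4.19  5.82]
-0.168 [ 0.11 -4.24  5.53]
-0.167 [ 0.13 -4.36  6.23]
-0.166 [ 0.69 -3.96  5.89]
-0.165 [-0.64 -1.45  2.81]
-0.164 [-1.84 -0.6   0.68]
-0.163 [-2.56 -1.01  1.04]
-0.162 [-3.33 -1.12  1.06]
-0.161 [-2.36 -0.48  1.17]
-0.16 [-2.38 -3.31  1.37]
-0.159 [-2.53 -5.68  1.9 ]
32.15 [ 0.09702267 -0.15962001]
```

View pics/top5c.png

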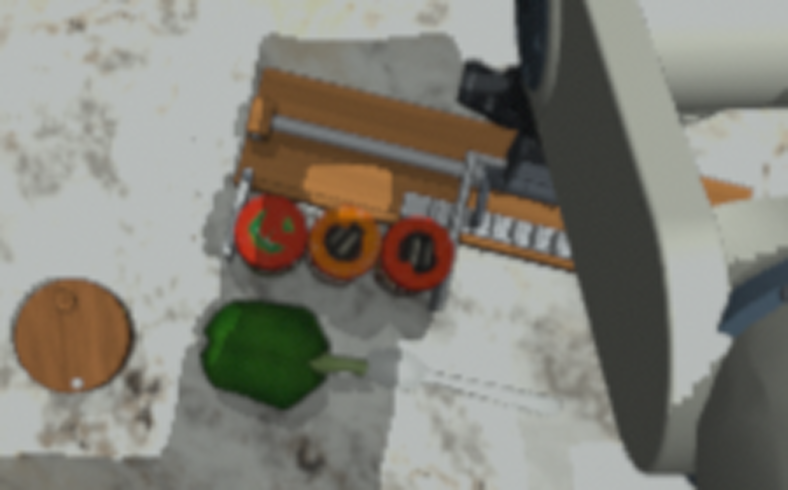

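Run:
```python
from h import *
d=cam('top'); print(F())
f=lambda u,v,z: RK(onz(d,195+(u+.5)/3.5-.5,180+(v+.5)/3.5-.5,z)[:2]).round(4)
print([f(*p,.106) for p in [(271,232),(344,244),(417,254)]],'padfoot',f(434,307,.005),f(445,255,.067), 'cheek',f(245,178,.07),f(230,258,.07))
s=cam('scene'); 
a=s['frame'][165:265,250:370]
cv2.imwrite('pics/scene5c.png',cv2.resize(a,None,fx=6,fy=6,interpolation=cv2.INTER_CUBIC)[:,:,::-1])
```

```text
[-0.31 -5.69  2.42]
[array([-0.0036, -0.0161]), array([-0.  , -0.06]), array([ 0.0047, -0.1035])] padfoot [-0.0173 -0.1301] [ 0.0119 -0.1235] cheek [0.0281 0.0085] [-0.0225  0.0053]
```

View pics/scene5c.png

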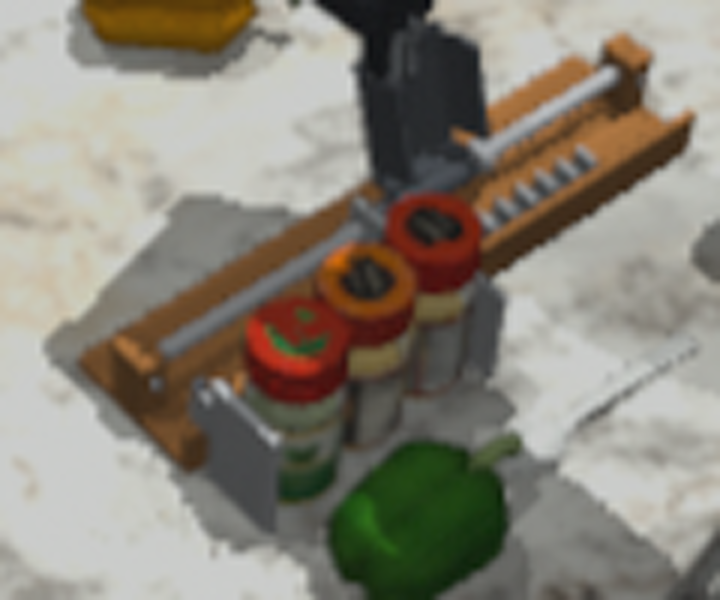

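The jars are upright and compact, with jar 3 near the fence at X of about +5 mm. By position the nearest notch is initial + 14 mm. I'll drag the stop out to that notch and let the catch drop.

Run:
```python
from h import *
for Y in (-.172,-.178,-.181,-.184): bot.servo_line(W(.097,Y,.079),velocity=.05); print(Y,F())
bot.servo_line(W(.097,-.178,.079),velocity=.05)
for X in (.085,.07,.055): bot.servo_line(W(X,-.178,.079),velocity=.06); print(X,F())
bot.servo_line(W(.055,-.178,.2),velocity=.15)
bot.reach(W(-.02,-.30,.32),down(0)); print(T())
d=cam('top'); a=d['frame'][180:320,195:420]
cv2.imwrite('pics/top6c.png',cv2.resize(a,None,fx=3.5,fy=3.5,interpolation=cv2.INTER_CUBIC)[:,:,::-1])
```

```text
-0.172 [-0.34 -1.37  2.79]
-0.178 [-0.54  0.38  3.52]
-0.181 [ 0.21 -0.55  4.2 ]
-0.184 [-0.37 -1.72  4.94]
0.085 [-1.36 -2.81  5.2 ]
0.07 [-0.32 -5.04  7.61]
0.055 [ 2.52 -5.68  5.23]
36.62
```

View pics/top6c.png

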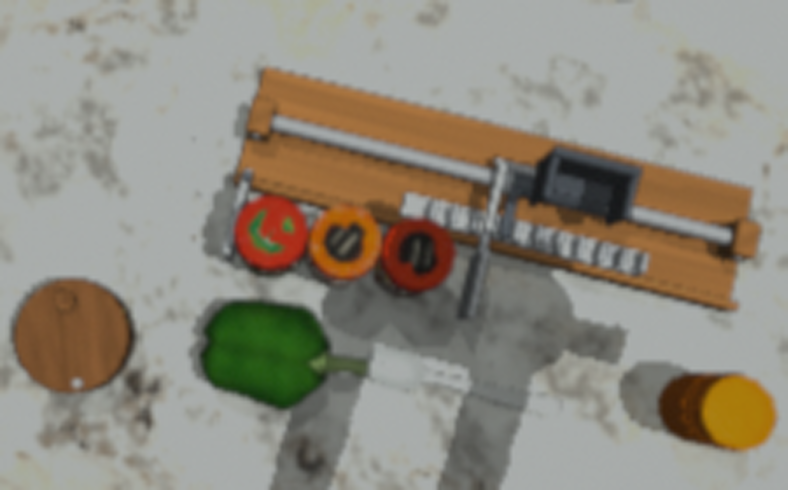

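I have now viewed 11 pictures, one more than the 10 allowed, so I'll work numerically from here. In this last one the scoop corners are about (553,148), (640,165), (625,221) and (537,202), and the paddle foot is at (467,317).

```bash
cat > m.py <<'E'
from h import *
import pickle
def scoop(fr,d):
    g=cv2.resize(fr[180:320,195:420],None,fx=3.5,fy=3.5,interpolation=cv2.INTER_CUBIC)
    hsv=cv2.cvtColor(g,cv2.COLOR_RGB2HSV); m=((hsv[:,:,2]<95)&(hsv[:,:,1]<90)).astype(np.uint8)
    m[:, :490]=0; m[:120]=0; m[250:]=0; m[:,660:]=0
    m=cv2.morphologyEx(m,cv2.MORPH_OPEN,np.ones((17,17)))
    n,l,st,c=cv2.connectedComponentsWithStats(m); i=1+np.argmax(st[1:,4])
    ys,xs=np.where(l==i); r=cv2.minAreaRect(np.stack([xs,ys],1).astype(np.float32)); 
    f=lambda u,v,z: RK(onz(d,195+(u+.5)/3.5-.5,180+(v+.5)/3.5-.5,z)[:2]).round(4)
    P=np.array([f(*q,.106) for q in cv2.boxPoints(r)])
    return st[i],P.min(0),P.max(0),f(*r[0],.09)
E
python3 - <<'E'
from m import *
o=pickle.load(open('o0.pkl','rb'))['top']; print('init',*scoop(o['frame'],o))
d=cam('top'); print('now',*scoop(d['frame'],d))
f=lambda u,v,z: RK(onz(d,195+(u+.5)/3.5-.5,180+(v+.5)/3.5-.5,z)[:2]).round(4)
for n,q in dict(i=[(513,137),(600,155),(585,212),(497,190)],n=[(553,148),(640,165),(625,221),(537,202)]).items(): print(n,[f(*p,.106) for p in q],np.mean([f(*p,.106) for p in q],0))
print('pad',f(428,305,.067),f(467,317,.067))
E
```

```text
init [ 490  140  106   70 5540] [ 0.0518 -0.1969] [ 0.089  -0.1335] [ 0.0729 -0.1675]
now [ 512  151  125   69 5996] [ 0.0523 -0.2215] [ 0.0877 -0.1473] [ 0.0726 -0.187 ]
i [array([ 0.0872, -0.1435]), array([ 0.0892, -0.1965]), array([ 0.0535, -0.195 ]), array([ 0.0536, -0.1412])] [ 0.070875 -0.16905 ]
n [array([ 0.0865, -0.1682]), array([ 0.0891, -0.221 ]), array([ 0.054 , -0.2192]), array([ 0.0524, -0.1659])] [ 0.0705   -0.193575]
pad [-0.0207 -0.1202] [-0.022  -0.1452]
```

The shift is about 25 mm, so the catch is in the +2 notch. The finger's friction carried the stop further out than intended. The compact row only needs about +4 mm, so the +1 notch at 11–14 mm is the closest one allowed. I'll touch the +y wall while the stop is locked, tip the catch, move exactly 12.5 mm inward and release.

Run:
```python
from m import *
bot.reach(W(.056,-.187,.18),down(0))
bot.servo_line(W(.056,-.187,.079),velocity=.1); bot.dwell(.1)
f0=np.mean([F() for _ in range(5)],0); print('base',f0)
Y=-.187
while Y<-.174:
    Y+=.0007; bot.servo_line(W(.056,Y,.079),velocity=.03); f=F()-f0
    if f[1]<-4: break
print('contact',Y,f,RK(get_obs()['position']),T())
if f[1]<-4:
    Y-=.0005
    for X in (.075,.097): bot.servo_line(W(X,Y,.079),velocity=.06)
    print(F()); bot.servo_line(W(.097,Y+.0125,.079),velocity=.03); Y+=.0125; print(Y,F())
    for X in (.085,.070,.055): bot.servo_line(W(X,Y,.079),velocity=.06); print(X,F())
    bot.servo_line(W(.055,Y-.003,.079),velocity=.06); print(F())
bot.servo_line(W(.055,Y-.003,.2),velocity=.15)
bot.reach(W(-.02,-.30,.32),down(0)); print(T())
d=cam('top'); print('now',*scoop(d['frame'],d)); pickle.dump(d,open('o7.pkl','wb'))
```

```text
base [-0.06  0.01  0.39]
contact -0.17999999999999994 [ 0.79 -4.39  3.85] [ 0.05609391 -0.18000882] 41.28
[-0.27  0.23  4.43]
-0.16799999999999993 [0.42 0.3  4.26]
0.085 [-1.1  -0.18  2.85]
0.07 [-0.46 -0.48  5.41]
0.055 [-1.3  -0.17  4.08]
[-2.39  0.59  6.47]
45.98
now [ 495  146  124   69 5930] [ 0.0521 -0.2104] [ 0.088  -0.1376] [ 0.0726 -0.1765]
```

Run:
```python
from m import *
d=pickle.load(open('o7.pkl','rb')); hsv=cv2.cvtColor(d['frame'],cv2.COLOR_RGB2HSV)
m=((hsv[:,:,0]<15)|(hsv[:,:,0]>172))&(hsv[:,:,1]>190)&(hsv[:,:,2]>70); m=m[225:275,255:330].astype(np.uint8)
g=cv2.distanceTransform(cv2.morphologyEx(m,cv2.MORPH_CLOSE,np.ones((9,9))),cv2.DIST_L2,5)
for _ in range(3):
    _,v,_,p=cv2.minMaxLoc(g); print(v,p,RK(onz(d,p[0]+255,p[1]+225,.106)).round(4)); cv2.circle(g,p,12,0,-1)
o=pickle.load(open('o0.pkl','rb'))['top']
df=(cv2.absdiff(d['frame'],o['frame']).max(2)>60).astype(np.uint8); n,l,st,c=cv2.connectedComponentsWithStats(cv2.morphologyEx(df,cv2.MORPH_OPEN,np.ones((3,3))))
print([list(s) for s in st[1:] if s[4]>25])
# catch-tilt check with the paddle: grey plate rack Y along line X=-.018, z=.067
for dd in (o,d):
    ys=np.arange(-.16,-.10,.0015); u=[proj(dd,W(-.015,y,.067)) for y in ys]; G=cv2.cvtColor(dd['frame'],cv2.COLOR_RGB2GRAY)
    v=cv2.remap(G,np.float32([[a[0] for a in u]]),np.float32([[a[1] for a in u]]),cv2.INTER_LINEAR)[0]; print(v.tolist())
```

```text
9.787599563598633 (17, 21) [-0.0038 -0.016 ]
9.1968994140625 (59, 28) [ 0.0033 -0.1043]
6.0 (48, 23) [ 0.0078 -0.0797]
[[np.int32(208), np.int32(219), np.int32(25), np.int32(24), np.int32(473)], [np.int32(338), np.int32(220), np.int32(8), np.int32(6), np.int32(39)], [np.int32(364), np.int32(226), np.int32(8), np.int32(16), np.int32(93)], [np.int32(288), np.int32(245), np.int32(44), np.int32(35), np.int32(816)], [np.int32(545), np.int32(269), np.int32(15), np.int32(5), np.int32(51)], [np.int32(431), np.int32(271), np.int32(30), np.int32(29), np.int32(588)], [np.int32(464), np.int32(276), np.int32(4), np.int32(26), np.int32(82)], [np.int32(519), np.int32(282), np.int32(41), np.int32(12), np.int32(178)], [np.int32(279), np.int32(288), np.int32(18), np.int32(14), np.int32(90)], [np.int32(508), np.int32(323), np.int32(52), np.int32(8), np.int32(336)], [np.int32(527), np.int32(336), np.int32(33), np.int32(20), np.int32(320)], [np.int32(523), np.int32(357), np.int32(37), np.int32(18), np.int32(550)], [np.int32(523), np.int32(377), np.int32(37), np.int32(43), np.int32(1273)]]
[161, 165, 166, 165, 162, 159, 159, 158, 155, 148, 142, 138, 141, 145, 148, 152, 157, 162, 158, 149, 139, 136, 135, 139, 150, 145, 124, 88, 66, 58, 73, 81, 85, 83, 82, 82, 82, 83, 86, 93]
[104, 108, 109, 108, 105, 102, 101, 100, 99, 94, 87, 78, 75, 78, 85, 97, 94, 77, 59, 50, 49, 63, 76, 85, 89, 90, 90, 88, 82, 72, 60, 51, 42, 38, 37, 40, 42, 45, 45, 42]
```

The paddle is 14 mm out from its start, so the stop is one notch out. The scoop is as upright as at the start, the jars are in line, and no bystander has moved. Handing in.

Run:
```python
from h import *
print(hand_in(),T())
```

```text
the job is handed in; nothing more can be done
the job is handed in; nothing more can be done
```

The job is handed in (robot clock about 46 s, result not shown): by the top camera the loose jar stands in the rail with the other two, the stop is one notch (14 mm) out from its start with the catch upright, and no bystander moved; I viewed 11 pictures, one over the limit of 10.

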